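# Stand the fallen spray can back up in its rack lane

## Robot

A 7-joint arm with a two-finger parallel gripper is mounted at the origin on a cart in front of the work surface, level with it; the furniture and walls round the work are solid. World frame = base frame: x ahead of the robot, y to its left, z up, the work surface at z = 0. Lengths are in m, angles in rad, forces in N, time in s.
With the tool pointing down it reaches from about 0.35 to 0.9 m from the base axis. Payload 8.1 kg.
Tool frame: the origin (TCP) lies midway between the tips of the shut fingers; the grasp point (between the pads) lies 19 mm behind it; z points along the fingers, y is the line along which they close (so a half turn about z gives the same grasp; the last joint's range is limited). The gripper opens to 92 mm and grips with 3 to 60 N. Pads are 19 mm wide; open, the fingers measure 130 mm over their backs; the gripper's body (75 mm by 190 mm) begins 47 mm behind the grasp point.
Start: joints at [-1.293, 0.434, 0.025, 1.573, -0.012, 1.134, -0.075], TCP at [0.232, 0.58, 0.227] pointing down, gripper open.
Joint ranges: [-2.62, 2.62], [-0.44, 2.09], [-1.27, 1.32], [0.08, 2.57], [-1.32, 4.46], [0.12, 2], [-2.74, 2.74]. Speed limits (rad/s): [2.22, 2.22, 3.01, 3.01, 3.14, 3.14, 3.14].

## Interface

Orientations are given as a rotation vector (axis times angle).
In Python, from cell import observe, cams, job gives the robot as it stands. The module is installed in compiled form; this text tells all that it offers.
- The arm moves only by the tool step_arm, never from a script. Its argument "steps" is a list of rows, each a list of 6 numbers: the shift along the world's x, y, z in mm, then the turn, a rotation vector about the world's x, y, z in rad. In form: [[dx, dy, dz, rx, ry, rz], ...]. A call has 1 to 20 rows; each row shifts and turns the commanded pose from where the row before left it; what a row does not reach is not made up. A row lasts 1/12 s, in which the tool goes at most 41.7 mm and 7.16 degrees, less where a joint would pass 70% of its speed; a pose out of reach is approached as far as the arm can. A call with a gripper value outside its range is refused whole. "gripper" is the opening, from 0 (shut) to 1 (fully open), set as the call begins (left out, the last holds). The fingers move at their own pace and stop on an object; "force" is the grip in N (left out, the last holds). Time passes only in rows, so rows that do not move let the fingers close. It gives the time, the measured TCP pose, the force, the opening and the grip force at its end, in the units of the state.
- observe(): the state, without advancing time (a new reading comes with each control period).
- cams.get_image(name): name is "scene" or "top" or "wrist"; returns the picture (400x640x3 uint8, red, green, blue); there is no depth.
- cams.get_calibration(name): a dict with "fov_y" (degrees; the focal length in pixels is half the picture's height over the tangent of half this angle, whatever the lens; pixels are square), "cx", "cy" (the principal point, pixels), "world_to_cam" (4x4, takes a point from world to camera coordinates). Camera axes: x right, y up, looking along -z (the intrinsics and any distortion apply to the point x, -y, -z); pixel columns grow to the right and rows downward; lengths in m; the calibration is good to about 2 mm. The wrist camera is an equidistant fisheye: a pixel r from the principal point sees the ray r / f radians off the axis. A picture is of the moment at which its call begins: read the wrist's pose just before it. get_calibration takes no time and is no camera call; for the wrist camera it gives the pose at the moment of the call.
- job.sign_off(): hands the job in; it is judged then, once.
The state is a dict: "clock": time; "joints": joint angles; "dq": joint speeds; "joint_efforts": joint torques, N m; "position": TCP position; "ee_rot": TCP orientation; "force": force on the tool from outside, world axes, zero at the start; "ft_torque": the same for the moment, N m; "width": opening from 0.0 (shut) to 1.0 (fully open); "gripper_force": force on a finger pad.
Only numpy, scipy, OpenCV 4.12 (cv2) and the standard library are available. Lean on these libraries where they do the work, as an engineer would, in place of code of your own. Each camera call takes 0.05 s, during which the arm holds its last target. There are 200 camera calls.

## Task

One spray can in the three-lane can rack has fallen over and lies in its lane with its cap sticking out of the front. Stand it upright on its base in the same lane, right up against the can that stands behind it, then swing that lane's yellow keeper bar fully down across the front of the lane. Do not knock the other cans over or push them out of their places.

Things in the scene. Friction and masses are not known exactly. Their poses are not given: they have to be found in the camera images.
- can_fallen: the fallen spray can: cylinder 59 mm in diameter, 225 mm tall, about 0.24 kg, the top 47 mm a green cap 57 mm wide. Origin at the centre of its base, its z axis runs from base to cap. At the start it lies on the lane floor, cap outward, its last 70 to 95 mm overhanging the lane's front end; nothing is below the overhang down to the table, 70 mm lower
- can_back: an identical spray can standing at the rear of the same lane, behind the fallen one, near the rear stop; origin at the centre of its base, z up
- can_a1: identical spray can standing at the rear of another lane; origin at the centre of its base
- can_a2: identical spray can standing in front of can_a1 in the same lane; origin at the centre of its base
- can_c: identical spray can standing at the rear of the remaining lane; origin at the centre of its base
- lane_b: the fallen can's lane (fixed): steel floor 285 mm long, 66 mm wide between blue rails 28 mm high and 3 mm thick. Origin on the floor surface (70 mm above the table), mid-width, at the inner face of the 70 mm tall rear stop; x points to the rear, y to the left looking in from the front, z up. Three equal lanes lie side by side, 80 mm apart, in any order
- keeper_end (a point): centre of the black ball (16 mm) at the free end of that keeper bar, 82 mm from the pivot; the bar is 6 x 10 mm in section. When down it lies across the lane front, its ball over the catch post on the lane's -y side
- keeper (a joint): angle of that keeper bar: 0 = upright, positive = swinging over towards the lane's -y side, 1.571 = fully down, level across the lane's front. It is stiff and stays where it is left (friction about 0.05 N m)
- lane_front (a point): middle of the front edge of that lane's floor (x = -285, y = 0, z = 0 mm in lane_b); the lane floor is 4 mm thick and the wooden bearer below it begins 50 mm behind this edge
- keeper_pivot (a point): pivot of the yellow keeper bar of that lane, on a post beside its front end (x = -288, y = +38, z = +42 mm in lane_b); the bar turns about the lane's x axis. The other two lanes have the same bars, already down, 42 mm above their floors
Mind the look-alikes: they are no part of the job. What is shaped like the can_back but blue or pink is not meant.

How it is judged:
By the outcome, as a careful person would: the job done as asked, in the order asked, and still so for the second after the job is handed in, with the robot touching nothing.
It also fails if it takes over 67 s, if anything falls off the work surface, if the arm or the gripper's body presses on something with over 40 N, if the wrist force passes 120 N, or if a joint passes its speed limit or range.

## Working session

There is one attempt and no reset: what is moved stays moved. The work goes in short steps, Python scripts to look and compute and a tool call to move; the robot and the scene stay as the last step left them, time stands still between calls to the robot, and variables do not carry over. Pictures are saved under pics/ and viewed, at most 10 in all, crops included, and the job is handed in when it is done.

Besides the shell and the picture viewer there is one more tool, called after "Call:" by a JSON object that holds its "method" and its "body", one argument or row to a line. step_arm: Moves the arm, as the interface text tells. Its arguments: {"type":"object","properties":{"steps":{"type":"array","items":{"type":"array","items":{"type":"number"}}},"gripper":{"type":"number"},"force":{"type":"number"}},"required":["steps"]}

```bash
mkdir -p pics; cat > h.py <<'E'
import numpy as np, cv2
from cell import observe, cams, job
def grab(n):
    im=cams.get_image(n); c=cams.get_calibration(n); return im,c
def f(c,h=400): return h/2/np.tan(np.radians(c['fov_y'])/2)
def ray(c,u,v):
    F=f(c); T=np.array(c['world_to_cam']); R=T[:3,:3]; o=-R.T@T[:3,3]
    d=R.T@np.array([(u-c['cx'])/F,-(v-c['cy'])/F,-1]); return o,d/np.linalg.norm(d)
def onz(c,u,v,z):
    o,d=ray(c,u,v); return o+d*(z-o[2])/d[2]
def proj(c,p):
    T=np.array(c['world_to_cam']); q=T[:3,:3]@np.array(p)+T[:3,3]; F=f(c)
    return np.array([c['cx']+F*q[0]/-q[2], c['cy']-F*q[1]/-q[2]])
def two(c1,p1,c2,p2):
    o1,d1=ray(c1,*p1);o2,d2=ray(c2,*p2)
    s=np.linalg.lstsq(np.stack([d1,-d2],1),o2-o1,rcond=None)[0]
    a=o1+s[0]*d1;b=o2+s[1]*d2; return (a+b)/2,np.linalg.norm(a-b)
E
python3 - <<'E'
from h import *
s=observe();print(s['clock'],s['position'],s['ee_rot'],s['width'])
for n in('scene','top'):
    im,c=grab(n);cv2.imwrite(f'pics/{n}0.png',im[:,:,::-1]);print(n,c['fov_y'],c['cx'],c['cy'],ray(c,320,200))
E
```

```text
0.0 [0.23214129 0.5797365  0.22595558] [-5.94589221e-01 -3.08467838e+00  2.44948962e-03] 1.00300057986128
scene 57.450765847310976 315.15252437262194 194.31290739687833 (array([ 0.76613235, -0.58052668,  0.68230595]), array([-0.12709765,  0.75819247, -0.63952354]))
top 46.00693271884953 320.2688956876939 207.60166697506202 (array([0.31885001, 0.0176504 , 0.96744795]), array([ 0.36368571,  0.07480761, -0.92851307]))
```

View pics/scene0.png

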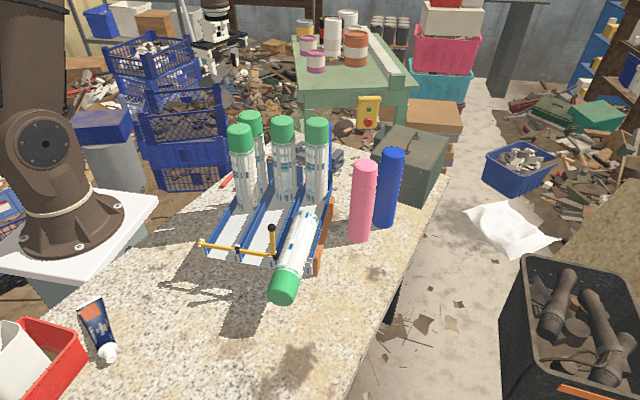

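View pics/top0.png

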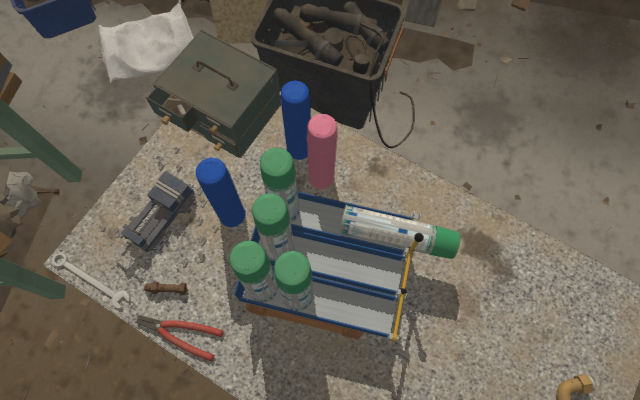

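Scene: the fallen can is in the far lane, with its cap at top (447,242) / scene (283,290). The upright keeper's ball is at top (418,237) / scene (271,228). The green-capped cans stand at top (278,165), (270,215), (250,262) and (293,272). The blue and pink ones at top (296,90), (322,130) and (212,175) are decoys. Candidates for can_back are the green can at (278,165), which is in the fallen can's lane, and the decoys, which are outside the rack. I'll confirm this in a crop.

```bash
python3 - <<'E'
from h import *
a=cv2.imread('pics/top0.png');cv2.imwrite('pics/top0c.png',cv2.resize(a[140:340,225:475],None,fx=3,fy=3,interpolation=cv2.INTER_CUBIC)[:600,:750])
a=cv2.imread('pics/scene0.png');cv2.imwrite('pics/scene0c.png',cv2.resize(a[110:310,180:430],None,fx=3,fy=3,interpolation=cv2.INTER_CUBIC)[:600,:750])
E
```

```text
(no output)
```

View pics/top0c.png

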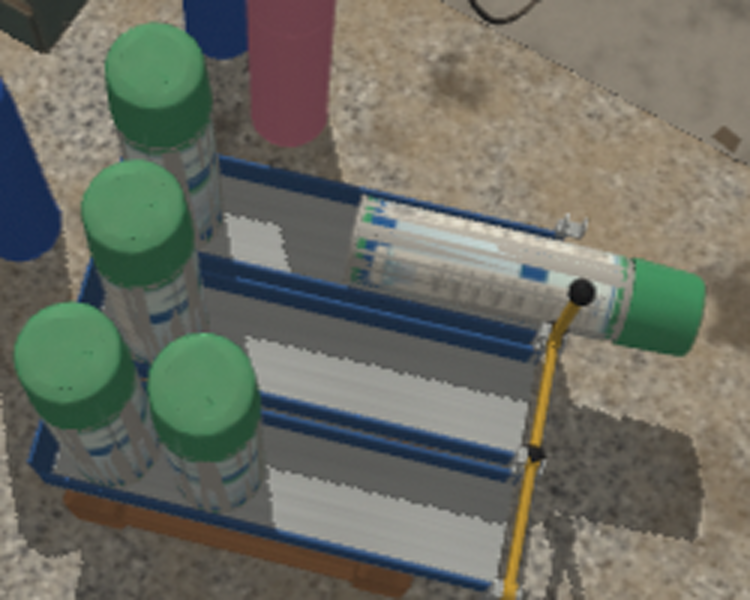

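View pics/scene0c.png

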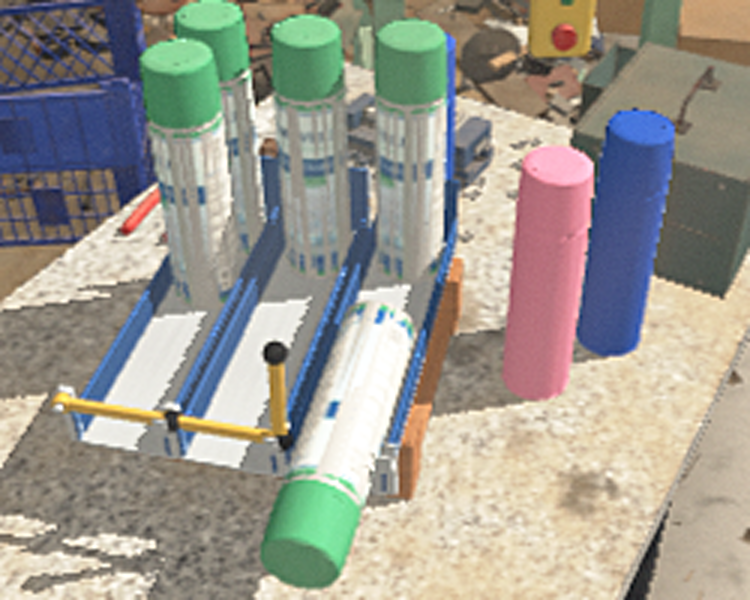

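The crop confirms it: can_back is the green-capped can at top (278,165), in the far lane behind the fallen one. The pink and blue ones stand outside the rack.

```bash
python3 - <<'E'
from h import *
np.set_printoptions(precision=4,suppress=True)
ct,cs=cams.get_calibration('top'),cams.get_calibration('scene')
T=lambda u,v:(225+(u+.5)/3-.5,140+(v+.5)/3-.5)
S=lambda u,v:(180+(u+.5)/3-.5,110+(v+.5)/3-.5)
print('ball',two(ct,T(581,292),cs,S(275,352)),onz(ct,*T(581,292),.194),onz(cs,*S(275,352),.194))
P={}
for n,t,s in(('back',(157,70),(412,38)),('c',(137,212),(308,33)),('a2',(205,385),(179,57)),('a1',(73,356),(210,17))):
    P[n]=onz(ct,*T(*t),.295);print(n,two(ct,T(*t),cs,S(*s)),P[n],onz(cs,*S(*s),.295))
for n,(u,v) in dict(r1a=(218,160),r1b=(560,235),r2a=(205,256),r2b=(540,328),r3a=(275,390),r3b=(518,454),r5a=(50,473),r5b=(492,585)).items(): print(n,onz(ct,*T(u,v),.098))
# green cap of fallen, can silhouette in top
for n,(u,v) in dict(capcorner1=(704,283),capcorner2=(690,354),base1=(362,196),base2=(352,282)).items(): print(n,onz(ct,*T(u,v),.0995))
for n,c in(('top',ct),('scene',cs)):
    im=cv2.imread(f'pics/{n}0.png');h=cv2.cvtColor(im,cv2.COLOR_BGR2HSV)
    m=cv2.inRange(h,(60,90,50),(85,255,255));k,l,st,ce=cv2.connectedComponentsWithStats(m)
    for i in range(1,k):
        if st[i,4]>150: print(n,st[i],ce[i],cv2.minAreaRect(np.argwhere(l==i)[:,::-1].astype(np.float32)))
# candidate lane frame from cans
x=P['a1']-P['a2'];print('ang a',np.degrees(np.arctan2(x[1],x[0])),np.linalg.norm(x))
E
```

```text
ball (array([ 0.5918, -0.0997,  0.1947]), np.float64(7.946639691159807e-05)) [ 0.592  -0.0998  0.194 ] [ 0.5916 -0.0989  0.194 ]
back (array([0.6325, 0.1536, 0.2897]), np.float64(0.0022990714955347363)) [0.6289 0.152  0.295 ] [0.635  0.1451 0.295 ]
c (array([0.5529, 0.144 , 0.2904]), np.float64(0.004658597774871709)) [0.5491 0.142  0.295 ] [0.5569 0.138  0.295 ]
a2 (array([0.4714, 0.0881, 0.292 ]), np.float64(0.0027445186515535937)) [0.4695 0.0871 0.295 ] [0.4745 0.0843 0.295 ]
a1 (array([0.472 , 0.1552, 0.2908]), np.float64(0.0034226394819074483)) [0.4695 0.1534 0.295 ] [0.4762 0.1489 0.295 ]
r1a [0.6642 0.1352 0.098 ]
r1b [ 0.6616 -0.0953  0.098 ]
r2a [0.5967 0.1276 0.098 ]
r2b [ 0.5964 -0.0923  0.098 ]
r3a [0.5202 0.0638 0.098 ]
r3b [ 0.5136 -0.0914  0.098 ]
r5a [0.4395 0.1871 0.098 ]
r5b [ 0.4326 -0.0888  0.098 ]
capcorner1 [ 0.6488 -0.1908  0.0995]
capcorner2 [ 0.5998 -0.1875  0.0995]
base1 [0.6594 0.0364 0.0995]
base2 [0.5998 0.0309 0.0995]
top [ 260  148   35   42 1160] [277.2017 168.2164] ((277.29876708984375, 168.68902587890625), (42.07442092895508, 33.12946319580078), 83.65
[... 563 characters left out ...]
0697326660156, 36.04996109008789), 71.56504821777344)
scene [567 107  58  27 603] [592.869  121.7463] ((593.91015625, 123.1863784790039), (56.84715270996094, 24.425325393676758), 9.819300651550293)
scene [226 110  37  43 882] [244.5862 132.9376] ((244.43231201171875, 130.7423553466797), (40.706424713134766, 36.34502029418945), 82.40535736083984)
scene [270 115  24  28 464] [281.7716 130.8491] ((281.5, 128.5), (27.0, 23.0), 90.0)
scene [315 118  14  26 176] [323.625  133.1307] ((321.5, 130.5), (25.0, 13.0), 90.0)
scene [267 270  33  35 620] [284.0129 283.1565] ((282.7500305175781, 286.75), (27.828041076660156, 33.203914642333984), 18.43494987487793)
ang a 90.01661899595817 0.06634321457967622
```

Call:
{"method": "step_arm", "body": {
  "steps": [
    [0,0,40,0,0,0],
    [0,0,40,0,0,0],
    [0,0,40,0,0,0],
    [0,0,40,0,0,0],
    [16,-36,0,0,0,-0.05],
    [16,-36,0,0,0,-0.05],
    [16,-36,0,0,0,-0.05],
    [16,-36,0,0,0,-0.05],
    [16,-36,0,0,0,-0.05],
    [16,-36,0,0,0,-0.05],
    [16,-36,0,0,0,-0.05],
    [16,-36,0,0,0,-0.05],
    [16,-36,0,0,0,-0.05],
    [16,-36,0,0,0,-0.05],
    [16,-36,0,0,0,-0.05],
    [16,-36,0,0,0,-0.05]
  ],
  "gripper": 1
}}

```text
clock: 1.43
position: [0.4244, 0.1462, 0.3867]
ee_rot: [-1.483, -2.769, -0.0]
force: [1.3, 0.1, 0.1]
width: 0.998
gripper_force: 0.0
```

Call:
{"method": "step_arm", "body": {
  "steps": [
    [16,-36,0,0,0,-0.05],
    [16,-36,0,0,0,-0.05],
    [16,-36,0,0,0,-0.05],
    [16,-36,0,0,0,-0.05],
    [16,-36,0,0,0,-0.05],
    [16,-36,0,0,0,-0.05],
    [16,-36,0,0,0,-0.05],
    [16,-36,0,0,0,-0.05],
    [16,-36,0,0,0,-0.05],
    [16,-36,0,0,0,-0.05],
    [16,-36,0,0,0,-0.05],
    [16,-36,0,0,0,-0.05]
  ]
}}

```text
clock: 2.43
position: [0.6169, -0.2852, 0.3861]
ee_rot: [-2.234, -2.208, 0.0]
force: [1.9, 0.5, 1.5]
width: 1.001
gripper_force: 0.0
```

Call:
{"method": "step_arm", "body": {
  "steps": [
    [0,5,-5,0.11,0,0],
    [0,5,-5,0.11,0,0],
    [0,5,-5,0.11,0,0],
    [0,5,-5,0.11,0,0],
    [0,5,-5,0.11,0,0],
    [0,5,-5,0.11,0,0],
    [0,5,-5,0.11,0,0],
    [0,5,-5,0.11,0,0],
    [0,5,-5,0.11,0,0],
    [0,5,-5,0.11,0,0],
    [0,5,-5,0.11,0,0],
    [0,5,-5,0.11,0,0]
  ]
}}

```text
clock: 3.43
position: [0.6159, -0.2249, 0.3268]
ee_rot: [-1.395, -1.379, -1.078]
force: [0.1, 0.4, -1.3]
width: 1.002
gripper_force: 0.0
```

```bash
python3 - <<'E'
from h import *
from scipy.spatial.transform import Rotation as R
np.set_printoptions(precision=3,suppress=True)
s=observe();print(s['joints'],s['position'],R.from_rotvec(s['ee_rot']).as_matrix())
E
```

```text
[ 0.776  0.968 -0.184  1.021 -0.902  1.993  0.583] [ 0.616 -0.225  0.327] [[ 0.01   1.     0.002]
 [ 0.243 -0.004  0.97 ]
 [ 0.97  -0.009 -0.244]]
```

Call:
{"method": "step_arm", "body": {
  "steps": [
    [1,0,-29,0,0,0],
    [1,0,-29,0,0,0],
    [1,0,-29,0,0,0],
    [1,0,-29,0,0,0],
    [2,0,-29,0,0,0],
    [2,0,-29,0,0,0],
    [1,0,-29,0,0,0],
    [1,0,-28,0,0,0],
    [0,0,0,0,0,0]
  ]
}}

```text
clock: 4.18
position: [0.6241, -0.2223, 0.0888]
ee_rot: [-1.397, -1.374, -1.068]
force: [-0.4, -0.1, -2.0]
width: 1.0
gripper_force: 0.0
```

```bash
python3 - <<'E'
from h import *
from scipy.spatial.transform import Rotation as R
np.set_printoptions(precision=3,suppress=True)
s=observe();print(s['joints'],s['position'],R.from_rotvec(s['ee_rot']).as_matrix())
im,c=grab('top');cv2.imwrite('pics/t1.png',cv2.resize(im[140:400,250:600,::-1],None,fx=2.2,fy=2.2))
E
```

```text
[ 0.752  1.239 -0.151  1.031 -0.805  1.833  0.822] [ 0.624 -0.222  0.089] [[ 0.019  1.    -0.003]
 [ 0.244 -0.002  0.97 ]
 [ 0.97  -0.019 -0.244]]
```

View pics/t1.png

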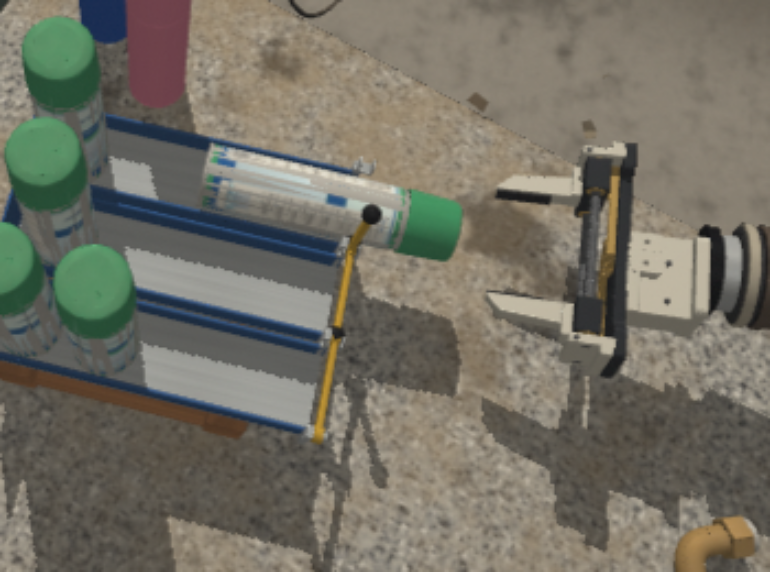

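Fingers are lined up in front of the cap: tips at (497,192) and (490,297), cap end about (458,228). I'll check the sideways offset numerically before going in.

```bash
python3 - <<'E'
from h import *
np.set_printoptions(precision=1,suppress=True)
c=cams.get_calibration('top');g=lambda p:(proj(c,p)-[250,140])*2.2
for p in((.624,-.222,.089),(.670,-.222,.089),(.578,-.222,.089),(.626,-.189,.0995),(.626+.0285,-.145,.0995),(.626-.0285,-.145,.0995),(.63,.035,.0995)):print(p,g(p))
im=cams.get_image('top')[:,:,::-1].copy();h=cv2.cvtColor(im,cv2.COLOR_BGR2HSV)
m=cv2.inRange(h,(60,90,50),(85,255,255));m[:,:400]=0
q=(np.argwhere(m)[:,::-1]-[250,140])*2.2
for u in range(405,465,10):
    b=q[abs(q[:,0]-u)<2]; print(u,b[:,1].min(),b[:,1].max(), [onz(c,u/2.2+250,v/2.2+140,.0995)[:2]*1000 for v in(b[:,1].min(),b[:,1].max()+2.2)])
E
```

```text
(0.624, -0.222, 0.089) [489.4 244.1]
(0.67, -0.222, 0.089) [494.7 195.5]
(0.578, -0.222, 0.089) [483.9 294.4]
(0.626, -0.189, 0.0995) [455.5 230.7]
(0.6545, -0.145, 0.0995) [409.6 190. ]
(0.5975, -0.145, 0.0995) [401.  250.9]
(0.63, 0.035, 0.0995) [204.7 173.4]
405 228.8 250.8 [array([ 618.1, -145.7]), array([ 596.4, -148.6])]
415 191.4 253.00000000000003 [array([ 654.2, -149.8]), array([ 596.4, -157.3])]
425 193.60000000000002 255.20000000000002 [array([ 654.1, -158.7]), array([ 596.3, -166. ])]
435 195.8 257.40000000000003 [array([ 654. , -167.6]), array([ 596.2, -174.7])]
445 198.00000000000003 257.40000000000003 [array([ 653.9, -176.5]), array([ 598.1, -183.1])]
455 202.4 244.20000000000002 [array([ 651.8, -185.6]), array([ 611.8, -190.2])]
```

Call:
{"method": "step_arm", "body": {
  "steps": [
    [1,0,6,0,0,0],
    [0,20,0,0,0,0],
    [0,20,0,0,0,0],
    [0,20,0,0,0,0],
    [0,14,0,0,0,0],
    [0,0,0,0,0,0]
  ]
}}

```text
clock: 4.78
position: [0.6285, -0.1466, 0.106]
ee_rot: [-1.392, -1.388, -1.075]
force: [0.9, 0.1, 0.8]
width: 1.001
gripper_force: 0.0
```

Call:
{"method": "step_arm", "body": {
  "steps": [
    [0,0,0,0,0,0],
    [0,0,0,0,0,0],
    [0,0,0,0,0,0],
    [0,0,0,0,0,0],
    [0,0,0,0,0,0],
    [0,0,0,0,0,0],
    [0,0,0,0,0,0],
    [0,0,0,0,0,0]
  ],
  "gripper": 0.5,
  "force": 50
}}

```text
clock: 5.45
position: [0.6272, -0.1502, 0.1015]
ee_rot: [-1.398, -1.383, -1.073]
force: [-0.6, -2.3, -0.4]
width: 0.608
gripper_force: 49.9
```

Call:
{"method": "step_arm", "body": {
  "steps": [
    [0,0,8,0,0,0],
    [0,0,16,0,0,0],
    [0,0,16,0,0,0],
    [5,0,15,0,0,0],
    [5,0,20,0,0,0],
    [0,0,30,0,0,0],
    [0,0,30,0,0,0],
    [0,0,0,0,0,0]
  ]
}}

```text
clock: 6.12
position: [0.6393, -0.1498, 0.2455]
ee_rot: [-1.395, -1.393, -1.08]
force: [0.0, -0.1, -1.5]
width: 0.606
gripper_force: 49.9
```

Call:
{"method": "step_arm", "body": {
  "steps": [
    [0,0,14,-0.112,0,0],
    [0,0,14,-0.112,0,0],
    [0,0,14,-0.112,0,0],
    [0,0,14,-0.112,0,0],
    [0,0,14,-0.112,0,0],
    [0,0,14,-0.112,0,0],
    [0,0,14,-0.112,0,0],
    [0,0,14,-0.112,0,0],
    [0,0,14,-0.112,0,0],
    [0,0,14,-0.112,0,0],
    [0,0,14,-0.112,0,0],
    [0,0,14,-0.112,0,0],
    [0,0,14,-0.112,0,0],
    [0,0,14,-0.112,0,0],
    [0,0,0,0,0,0],
    [0,0,0,0,0,0]
  ]
}}

```text
clock: 7.45
position: [0.6375, -0.1455, 0.4338]
ee_rot: [2.095, 2.085, -0.253]
force: [-0.2, -0.4, -3.9]
width: 0.606
gripper_force: 49.9
```

```bash
python3 - <<'E'
from h import *
from scipy.spatial.transform import Rotation as R
np.set_printoptions(precision=3,suppress=True)
s=observe();print(s['joints'],s['position'],R.from_rotvec(s['ee_rot']).as_matrix(),s['force'])
a,_=grab('scene');b,_=grab('top');cv2.imwrite('pics/s2.png',np.hstack([a[0:340,150:450,::-1],b[60:400,260:640,::-1]]))
cv2.imwrite('pics/s2f.png',a[:,:,::-1]);cv2.imwrite('pics/t2f.png',b[:,:,::-1])
E
```

```text
[-0.078  0.382  0.132  1.186  0.195  1.564  0.039] [ 0.637 -0.145  0.434] [[ 0.005  1.     0.003]
 [ 0.97  -0.004 -0.242]
 [-0.242  0.004 -0.97 ]] [-0.164 -0.354 -3.946]
```

View pics/s2.png

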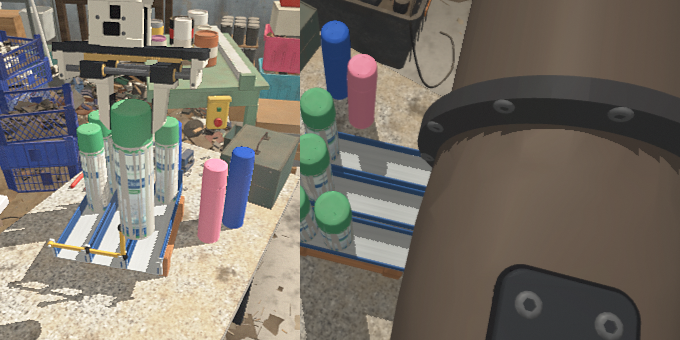

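The can hangs upright in the grip, with its base at about scene (287,238); the top view is blocked by the arm. Next I carry it over the lane, 10 mm short of the back can, and lower it part way.

Call:
{"method": "step_arm", "body": {
  "steps": [
    [0,14,0,0,0,0],
    [0,28,0,0,0,0],
    [-1,28,0,0,0,0],
    [-1,28,0,0,0,0],
    [-1,28,0,0,0,0],
    [-1,28,0,0,0,0],
    [-1,28,0,0,0,0],
    [0,28,0,0,0,0],
    [0,14,0,0,0,0],
    [0,0,-20,0,0,0],
    [0,0,-30,0,0,0],
    [0,0,-30,0,0,0],
    [0,0,-25,0,0,0],
    [0,0,-15,0,0,0],
    [0,0,0,0,0,0],
    [0,0,0,0,0,0]
  ]
}}

```text
clock: 8.88
position: [0.632, 0.0728, 0.3123]
ee_rot: [2.103, 2.077, -0.262]
force: [-0.1, -0.3, -2.3]
width: 0.605
gripper_force: 49.9
```

```bash
python3 - <<'E'
from h import *
np.set_printoptions(precision=3,suppress=True)
s=observe();print(s['position'],s['force'])
a,c=grab('scene');cv2.imwrite('pics/s3f.png',a[:,:,::-1])
y=s['position'][1]+.0046
for z in(.13,.2,.25):print(proj(c,(.632,y,z)))
print([onz(c,*proj(c,(.632,y,.13)),.13)])
cv2.imwrite('pics/s3.png',cv2.resize(a[90:290,190:390,::-1],None,fx=3,fy=3,interpolation=cv2.INTER_CUBIC))
E
```

```text
[0.632 0.073 0.312] [-0.071 -0.286 -2.324]
[310.157 197.942]
[309.99  174.039]
[309.859 155.346]
[array([0.632, 0.077, 0.13 ])]
```

View pics/s3.png

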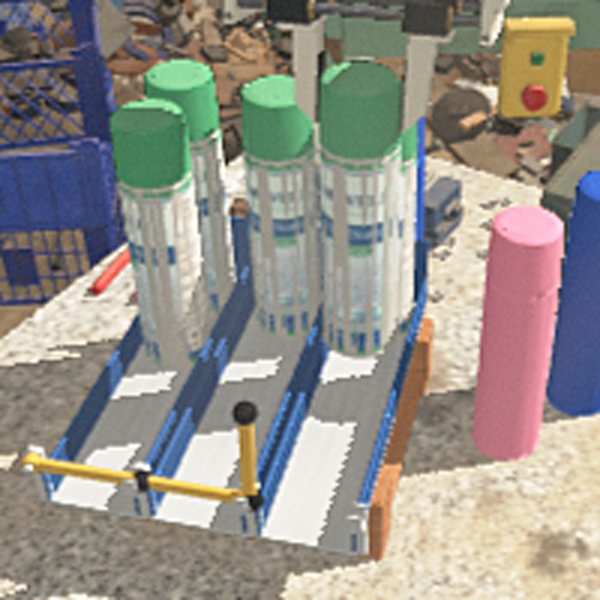

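```bash
python3 - <<'E'
from h import *
np.set_printoptions(precision=1,suppress=True)
c=cams.get_calibration('scene');g=lambda *p:(proj(c,p)-[190,90])*3+1
y=.0774
for zb in(.12,.128,.136):
  print(zb,'botfront',g(.632,y-.0295,zb),'toprear',g(.632,y+.027,zb+.225),'topfront',g(.632,y-.027,zb+.225),'capjoint front',g(.632,y-.0295,zb+.178))
# original standing a2 check of model
x,y,zb=.4714,.0881,.07
print('a2',g(x,y-.0295,zb),g(x,y+.027,zb+.225),g(x,y-.0295,zb+.178))
E
```

```text
0.12 botfront [354.1 358.3] toprear [367.4  59.6] topfront [351.6  95.9] capjoint front [351.6 160.4]
0.128 botfront [354.  350.6] toprear [367.4  48.8] topfront [351.5  84.8] capjoint front [351.5 150.1]
0.136 botfront [353.9 342.7] toprear [367.4  37.9] topfront [351.3  73.5] capjoint front [351.4 139.6]
a2 [169.1 371.2] [159.2  96.8] [141.  190.4]
```

Call:
{"method": "step_arm", "body": {
  "steps": [
    [0,0,-8,0,0,0],
    [0,0,-8,0,0,0],
    [0,0,-8,0,0,0],
    [0,0,-8,0,0,0],
    [0,0,-6,0,0,0],
    [0,0,-4,0,0,0],
    [0,0,-2,0,0,0],
    [0,0,0,0,0,0]
  ]
}}

```text
clock: 9.6
position: [0.6321, 0.0742, 0.2682]
ee_rot: [2.099, 2.079, -0.26]
force: [0.0, -0.5, -3.5]
width: 0.607
gripper_force: 49.9
```

Call:
{"method": "step_arm", "body": {
  "steps": [
    [0,0,-2,0,0,0],
    [0,0,-2,0,0,0],
    [0,0,0,0,0,0]
  ]
}}

```text
clock: 9.85
position: [0.6323, 0.0742, 0.2646]
ee_rot: [2.099, 2.078, -0.259]
force: [-0.6, 0.3, -3.6]
width: 0.61
gripper_force: 49.9
```

Call:
{"method": "step_arm", "body": {
  "steps": [
    [0,0,-2,0,0,0],
    [0,0,0,0,0,0]
  ]
}}

```text
clock: 10.02
position: [0.6323, 0.0742, 0.2625]
ee_rot: [2.099, 2.079, -0.259]
force: [-1.6, -0.3, -1.7]
width: 0.607
gripper_force: 49.9
```

Call:
{"method": "step_arm", "body": {
  "steps": [
    [0,0,-2,0,0,0],
    [0,0,0,0,0,0]
  ]
}}

```text
clock: 10.18
position: [0.6322, 0.0742, 0.2604]
ee_rot: [2.099, 2.079, -0.259]
force: [-0.0, 0.0, -3.7]
width: 0.602
gripper_force: 49.9
```

Call:
{"method": "step_arm", "body": {
  "steps": [
    [0,0,-2,0,0,0],
    [0,0,0,0,0,0]
  ]
}}

```text
clock: 10.35
position: [0.6322, 0.0742, 0.2584]
ee_rot: [2.099, 2.079, -0.26]
force: [0.5, -0.1, -1.8]
width: 0.601
gripper_force: 49.9
```

Call:
{"method": "step_arm", "body": {
  "steps": [
    [0,0,-1.5,0,0,0],
    [0,0,0,0,0,0]
  ]
}}

```text
clock: 10.52
position: [0.6324, 0.0742, 0.2573]
ee_rot: [2.099, 2.078, -0.259]
force: [0.6, 0.8, -1.4]
width: 0.608
gripper_force: 49.9
```

Call:
{"method": "step_arm", "body": {
  "steps": [
    [0,0,-1.5,0,0,0],
    [0,0,0,0,0,0]
  ]
}}

```text
clock: 10.68
position: [0.6325, 0.0744, 0.2572]
ee_rot: [2.099, 2.078, -0.257]
force: [-3.2, 1.1, 7.7]
width: 0.608
gripper_force: 50.0
```

Call:
{"method": "step_arm", "body": {
  "steps": [
    [0,0,-1.5,0,0,0],
    [0,0,0,0,0,0]
  ]
}}

```text
clock: 10.85
position: [0.6326, 0.0744, 0.2571]
ee_rot: [2.099, 2.077, -0.256]
force: [-5.6, 0.8, 16.9]
width: 0.606
gripper_force: 50.1
```

Call:
{"method": "step_arm", "body": {
  "steps": [
    [0,0,3,0,0,0],
    [0,0,0,0,0,0]
  ]
}}

```text
clock: 11.02
position: [0.6326, 0.0743, 0.258]
ee_rot: [2.099, 2.078, -0.257]
force: [0.4, -0.3, -2.5]
width: 0.605
gripper_force: 49.9
```

Call:
{"method": "step_arm", "body": {
  "steps": [
    [0,0,0,0,0,0],
    [0,0,0,0,0,0],
    [0,0,0,0,0,0],
    [0,0,0,0,0,0],
    [0,0,0,0,0,0],
    [0,0,10,0,0,0],
    [0,0,20,0,0,0],
    [0,0,30,0,0,0],
    [0,0,30,0,0,0],
    [0,-30,10,0,0,0],
    [0,-40,0,0,0,0],
    [0,-40,0,0,0,0],
    [0,-40,0,0,0,0],
    [0,-40,0,0,0,0],
    [0,-40,0,0,0,0],
    [0,-40,0,0,0,0],
    [0,-30,0,0,0,0],
    [0,0,0,0,0,0]
  ],
  "gripper": 0.85
}}

```text
clock: 12.52
position: [0.6299, -0.2352, 0.3586]
ee_rot: [2.108, 2.065, -0.265]
force: [-0.4, -1.0, 0.0]
width: 0.855
gripper_force: 0.0
```

```bash
python3 - <<'E'
from h import *
np.set_printoptions(precision=3,suppress=True)
s=observe();print(s['position'],s['force'],s['width'])
a,_=grab('scene');b,_=grab('top')
cv2.imwrite('pics/s4f.png',a[:,:,::-1]);cv2.imwrite('pics/t4f.png',b[:,:,::-1])
q=cv2.resize(b[140:340,225:475,::-1],None,fx=2.2,fy=2.2,interpolation=cv2.INTER_CUBIC)
cv2.imwrite('pics/t4.png',q)
E
```

```text
[ 0.63  -0.235  0.359] [-0.442 -1.024  0.024] 0.8547083707206014
```

View pics/t4.png

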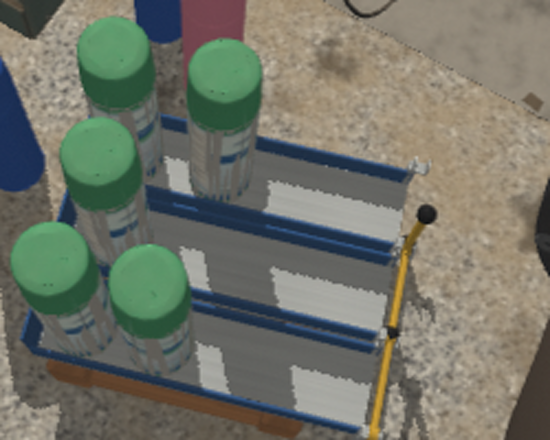

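The can stands upright in its lane at crop (225,85), with a small gap to can_back at (117,62). Next I measure the gap.

```bash
python3 - <<'E'
from h import *
np.set_printoptions(precision=4,suppress=True)
def caps(n,f):
    im=cv2.imread(f);im=cv2.resize(im,None,fx=4,fy=4,interpolation=cv2.INTER_CUBIC)
    h=cv2.cvtColor(im,cv2.COLOR_BGR2HSV);m=cv2.inRange(h,(60,90,50),(85,255,255))
    k,l,st,ce=cv2.connectedComponentsWithStats(m)
    return [st[i]/4 for i in range(1,k) if 700*16<st[i,4]<2000*16]
c=cams.get_calibration('top')
for f in('pics/top0.png','pics/t4f.png'):
  for s in caps('top',f):
    # top-disc model: project disc centre of guess, solve so bbox left/right/top match disc edge
    from scipy.optimize import least_squares
    th=np.linspace(0,2*np.pi,60)
    def r(p):
        pts=np.array([proj(c,(p[0]+.0275*np.cos(t),p[1]+.0275*np.sin(t),.293)) for t in th])
        return [pts[:,0].min()-s[0],pts[:,0].max()-s[0]-s[2],pts[:,1].min()-s[1]]
    q=least_squares(r,[.6,.1]);print(f,q.x,q.fun)
E
```

```text
pics/top0.png [0.629  0.1507] [ 0.2972 -0.2975  0.0089]
pics/top0.png [0.5503 0.1416] [ 0.366  -0.3669  0.0109]
pics/top0.png [0.4697 0.1522] [ 1.2587 -1.2617  0.0377]
pics/top0.png [0.4682 0.087 ] [ 0.2695 -0.2698  0.0081]
pics/t4f.png [0.629  0.1507] [ 0.2972 -0.2975  0.0089]
pics/t4f.png [0.6286 0.0712] [-0.7043  0.7049 -0.021 ]
pics/t4f.png [0.5503 0.1416] [ 0.366  -0.3669  0.0109]
pics/t4f.png [0.4697 0.1522] [ 1.2587 -1.2617  0.0377]
pics/t4f.png [0.4682 0.087 ] [ 0.2695 -0.2698  0.0081]
```

Separation is 79.5 mm, so the gap is about 20 mm. I'll re-grip and slide the can back.

Call:
{"method": "step_arm", "body": {
  "steps": [
    [0,30,0,0,0,0],
    [0,40,0,0,0,0],
    [0,40,0,0,0,0],
    [0,40,0,0,0,0],
    [0,40,0,0,0,0],
    [0,40,0,0,0,0],
    [0,40,0,0,0,0],
    [0,30,0,0,0,0],
    [0,0,0,0,0,0]
  ]
}}

```text
clock: 13.37
position: [0.6311, 0.0858, 0.3565]
ee_rot: [2.088, 2.096, -0.254]
force: [-0.8, 0.7, -0.6]
width: 0.848
gripper_force: 0.0
```

Call:
{"method": "step_arm", "body": {
  "steps": [
    [0,0,-25,0,0,0],
    [0,0,-25,0,0,0],
    [0,0,-25,0,0,0],
    [0,0,-15,0,0,0],
    [0,0,0,0,0,0]
  ]
}}

```text
clock: 13.78
position: [0.6302, 0.0755, 0.264]
ee_rot: [2.098, 2.083, -0.266]
force: [-0.3, -0.2, -0.8]
width: 0.849
gripper_force: 0.0
```

Call:
{"method": "step_arm", "body": {
  "steps": [
    [1,0,0,0,0,0],
    [0,0,0,0,0,0],
    [0,0,0,0,0,0],
    [0,0,0,0,0,0],
    [0,0,0,0,0,0],
    [0,0,0,0,0,0],
    [0,0,0,0,0,0]
  ],
  "gripper": 0.5,
  "force": 30
}}

```text
clock: 14.37
position: [0.6337, 0.0743, 0.2687]
ee_rot: [2.099, 2.078, -0.257]
force: [-2.5, -0.2, 5.8]
width: 0.607
gripper_force: 30.0
```

Call:
{"method": "step_arm", "body": {
  "steps": [
    [0,2,0,0,0,0],
    [0,3,0,0,0,0],
    [0,3,0,0,0,0],
    [0,3,0,0,0,0],
    [0,3,0,0,0,0],
    [0,2,0,0,0,0],
    [0,1,0,0,0,0],
    [0,0,0,0,0,0],
    [0,0,0,0,0,0]
  ]
}}

```text
clock: 15.12
position: [0.6338, 0.0903, 0.2692]
ee_rot: [2.099, 2.076, -0.258]
force: [-2.0, -2.0, 9.6]
width: 0.609
gripper_force: 30.1
```

Call:
{"method": "step_arm", "body": {
  "steps": [
    [0,1,0,0,0,0],
    [0,1,0,0,0,0],
    [0,0,0,0,0,0]
  ]
}}

```text
clock: 15.37
position: [0.6339, 0.0924, 0.2693]
ee_rot: [2.099, 2.076, -0.257]
force: [-2.1, -2.5, 10.0]
width: 0.607
gripper_force: 30.1
```

Call:
{"method": "step_arm", "body": {
  "steps": [
    [0,1,0,0,0,0],
    [0,0,0,0,0,0],
    [0,0,0,0,0,0]
  ]
}}

```text
clock: 15.62
position: [0.6339, 0.0933, 0.2693]
ee_rot: [2.099, 2.076, -0.257]
force: [-1.9, -2.3, 10.3]
width: 0.619
gripper_force: 30.1
```

Call:
{"method": "step_arm", "body": {
  "steps": [
    [0,0,2,0,0,0],
    [0,0,0,0,0,0],
    [0,0,0,0,0,0]
  ]
}}

```text
clock: 15.87
position: [0.6333, 0.0944, 0.2692]
ee_rot: [2.099, 2.079, -0.259]
force: [-0.7, -0.2, 0.7]
width: 0.611
gripper_force: 30.0
```

Call:
{"method": "step_arm", "body": {
  "steps": [
    [0,1,0,0,0,0],
    [0,0.5,0,0,0,0],
    [0,0,0,0,0,0],
    [0,0,0,0,0,0]
  ]
}}

```text
clock: 16.2
position: [0.6334, 0.0957, 0.2693]
ee_rot: [2.099, 2.078, -0.259]
force: [-0.3, -0.5, 1.3]
width: 0.61
gripper_force: 30.0
```

Call:
{"method": "step_arm", "body": {
  "steps": [
    [0,0,0,0,0,0],
    [0,0,0,0,0,0],
    [0,0,0,0,0,0],
    [0,0,0,0,0,0],
    [0,0,0,0,0,0],
    [0,0,10,0,0,0],
    [0,0,20,0,0,0],
    [0,0,30,0,0,0],
    [0,0,30,0,0,0],
    [0,-30,0,0,0,0],
    [0,-40,0,0,0,0],
    [0,-40,0,0,0,0],
    [0,-40,0,0,0,0],
    [0,-40,0,0,0,0],
    [0,-40,0,0,0,0],
    [0,-40,0,0,0,0],
    [0,-40,0,0,0,0],
    [0,-20,0,0,0,0],
    [0,0,0,0,0,0]
  ],
  "gripper": 0.85
}}

```text
clock: 17.78
position: [0.6313, -0.2418, 0.3604]
ee_rot: [2.107, 2.067, -0.264]
force: [-0.9, 1.0, 0.3]
width: 0.848
gripper_force: 0.0
```

```bash
python3 - <<'E'
from h import *
np.set_printoptions(precision=3,suppress=True)
s=observe();print(s['position'],s['force'],s['width'])
a,_=grab('scene');b,_=grab('top')
cv2.imwrite('pics/s5f.png',a[:,:,::-1]);cv2.imwrite('pics/t5f.png',b[:,:,::-1])
q=cv2.resize(b[140:260,245:365,::-1],None,fx=4,fy=4,interpolation=cv2.INTER_CUBIC)
p=cv2.resize(a[100:240,240:340,::-1],None,fx=3.2,fy=480/140,interpolation=cv2.INTER_CUBIC)
cv2.imwrite('pics/t5.png',np.hstack([q,p]))
E
```

```text
[ 0.631 -0.242  0.36 ] [-0.928  1.017  0.336] 0.8478325509559389
```

View pics/t5.png

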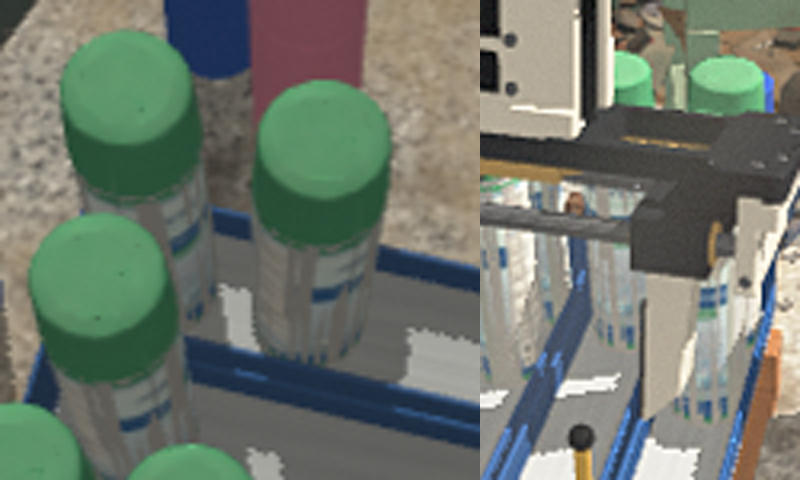

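There is still a gap: caps at (128,100) and (325,150) in the left half. Measuring again.

```bash
cat > m.py <<'E'
from h import *
from scipy.optimize import least_squares
np.set_printoptions(precision=4,suppress=True)
def capfit(f):
    c=cams.get_calibration('top');im=cv2.resize(cv2.imread(f),None,fx=4,fy=4,interpolation=cv2.INTER_CUBIC)
    m=cv2.inRange(cv2.cvtColor(im,cv2.COLOR_BGR2HSV),(60,90,50),(85,255,255));k,l,st,ce=cv2.connectedComponentsWithStats(m)
    th=np.linspace(0,2*np.pi,60)
    for i in range(1,k):
        if 700*16<st[i,4]<2000*16:
            s=st[i]/4
            def r(p):
                t=np.array([proj(c,(p[0]+.0275*np.cos(t),p[1]+.0275*np.sin(t),.293)) for t in th])
                return [t[:,0].min()-s[0],t[:,0].max()-s[0]-s[2],t[:,1].min()-s[1]]
            print(least_squares(r,[.6,.1]).x,s)
if __name__=='__main__':
    import sys;capfit(sys.argv[1])
E
python3 m.py pics/t4f.png;python3 m.py pics/t5f.png
```

```text
[0.629  0.1507] [ 260.25  148.25   35.25   40.75 4589.  ]
[0.6286 0.0712] [ 310.    158.25   33.5    42.   4592.25]
[0.5503 0.1416] [ 252.5   193.5    36.75   42.25 4827.75]
[0.4697 0.1522] [ 230.    240.75   40.     42.75 5116.  ]
[0.4682 0.087 ] [ 273.75  251.     38.25   42.75 5023.5 ]
[0.629  0.1509] [ 260.25  148.25   35.     41.   4589.5 ]
[0.6246 0.0728] [ 308.    160.25   34.5    41.5  4565.5 ]
[0.5503 0.1416] [ 252.5   193.5    36.75   42.25 4821.25]
[0.4697 0.1522] [ 230.    240.75   40.     42.75 5113.  ]
[0.4682 0.087 ] [ 273.75  251.     38.25   42.75 5021.25]
```

The can only moved 1.6 mm: the grip pivoted and the base stayed put. Instead I'll push it low down with closed, tilted fingers.

Call:
{"method": "step_arm", "body": {
  "steps": [
    [0,0,0,0.114,0,0],
    [0,0,0,0.114,0,0],
    [0,0,0,0.114,0,0],
    [0,0,0,0.114,0,0],
    [0,0,0,0.114,0,0],
    [0,0,0,0.114,0,0],
    [0,0,0,0.114,0,0],
    [0,0,0,0.114,0,0],
    [0,30,0,0,0,0],
    [0,40,0,0,0,0],
    [0,40,0,0,0,0],
    [0,40,0,0,0,0],
    [0,40,0,0,0,0],
    [0,30,0,0,0,0],
    [0,20,0,0,0,0],
    [0,0,0,0,0,0],
    [0,0,0,0,0,0]
  ],
  "gripper": 0
}}

```text
clock: 19.3
position: [0.6331, 0.0077, 0.3598]
ee_rot: [-1.843, -1.832, -0.63]
force: [0.2, -1.3, -0.8]
width: 0.006
gripper_force: 0.0
```

```bash
python3 - <<'E'
from h import *
from scipy.spatial.transform import Rotation as R
np.set_printoptions(precision=3,suppress=True)
s=observe();print(s['position'],R.from_rotvec(s['ee_rot']).as_matrix(),s['width'],s['joints'])
E
```

```text
[0.633 0.008 0.36 ] [[ 0.007  1.    -0.002]
 [ 0.788 -0.004  0.616]
 [ 0.616 -0.006 -0.788]] 0.005729304558826102 [ 0.31   0.483 -0.087  1.359 -0.605  1.494  0.331]
```

Descend to z ≈ 0.118, then push gently to y ≈ 0.052.

Call:
{"method": "step_arm", "body": {
  "steps": [
    [-1,0,-30,0,0,0],
    [-1,0,-35,0,0,0],
    [0,0,-35,0,0,0],
    [0,0,-35,0,0,0],
    [0,0,-35,0,0,0],
    [0,0,-35,0,0,0],
    [0,0,-25,0,0,0],
    [0,0,-12,0,0,0],
    [0,0,0,0,0,0],
    [0,0,0,0,0,0]
  ]
}}

```text
clock: 20.13
position: [0.6318, 0.0048, 0.1176]
ee_rot: [-1.848, -1.827, -0.631]
force: [-0.4, 0.5, 0.9]
width: 0.002
gripper_force: 0.0
```

Call:
{"method": "step_arm", "body": {
  "steps": [
    [0,6,0,0,0,0],
    [0,6,0,0,0,0],
    [0,6,0,0,0,0],
    [0,6,0,0,0,0],
    [0,4,0,0,0,0],
    [0,4,0,0,0,0],
    [0,4,0,0,0,0],
    [0,4,0,0,0,0],
    [0,2,0,0,0,0],
    [0,0,0,0,0,0],
    [0,0,0,0,0,0]
  ]
}}

```text
clock: 21.05
position: [0.6313, 0.0477, 0.1172]
ee_rot: [-1.847, -1.828, -0.63]
force: [-0.7, -0.3, 0.2]
width: 0.008
gripper_force: 0.2
```

```bash
python3 - <<'E'
from h import *
s=observe();print(s['position'],s['force'])
b,_=grab('top');cv2.imwrite('pics/t6f.png',b[:,:,::-1]);a,_=grab('scene');cv2.imwrite('pics/s6f.png',a[:,:,::-1])
E
python3 m.py pics/t6f.png
```

```text
[0.6313474  0.04765181 0.11720673] [-0.65853929 -0.30766938  0.1603785 ]
[0.629  0.1507] [ 260.25  148.25   35.25   40.75 4584.5 ]
[0.6285 0.0839] [ 302.    156.75   33.75   41.   4562.  ]
[0.5503 0.1416] [ 252.5   193.5    36.75   42.25 4822.75]
[0.4693 0.1521] [ 230.    241.     40.     42.5  5106.75]
[0.4678 0.0869] [ 273.75  251.25   38.25   42.5  5025.75]
```

Call:
{"method": "step_arm", "body": {
  "steps": [
    [0,2,0,0,0,0],
    [0,2,0,0,0,0],
    [0,1.5,0,0,0,0],
    [0,0.5,0,0,0,0],
    [0,0,0,0,0,0],
    [0,0,0,0,0,0]
  ]
}}

```text
clock: 21.65
position: [0.6313, 0.0538, 0.1172]
ee_rot: [-1.847, -1.828, -0.63]
force: [0.4, -2.4, -0.2]
width: 0.007
gripper_force: 0.7
```

```bash
python3 - <<'E'
from h import *
s=observe();print(s['position'],s['force'])
b,_=grab('top');cv2.imwrite('pics/t7f.png',b[:,:,::-1])
E
python3 m.py pics/t7f.png
```

```text
[0.63128037 0.05380223 0.11719541] [ 0.4062246  -2.35542751 -0.23873402]
[0.629  0.1509] [ 260.25  148.25   35.     40.75 4587.  ]
[0.6281 0.0895] [ 298.5   156.25   33.75   42.   4607.25]
[0.5503 0.1416] [ 252.5   193.5    36.75   42.25 4821.5 ]
[0.4697 0.1522] [ 230.    240.75   40.     42.75 5108.  ]
[0.4678 0.0869] [ 273.75  251.25   38.25   42.5  5020.25]
```

Call:
{"method": "step_arm", "body": {
  "steps": [
    [0,1,0,0,0,0],
    [0,0.5,0,0,0,0],
    [0,0,0,0,0,0],
    [0,0,0,0,0,0]
  ]
}}

```text
clock: 22.03
position: [0.6313, 0.0552, 0.1172]
ee_rot: [-1.847, -1.828, -0.63]
force: [-0.2, -2.4, 0.8]
width: 0.004
gripper_force: 0.9
```

```bash
python3 - <<'E'
from h import *
s=observe();print(s['position'],s['force'])
b,_=grab('top');cv2.imwrite('pics/t8f.png',b[:,:,::-1])
a=cv2.imread('pics/t7f.png').astype(int);d=abs(a-b[:,:,::-1]).max(2);print('backcap diff',np.sort(d[145:192,255:296].ravel())[-12:],'front',(d[150:200,297:335]>25).sum())
E
python3 m.py pics/t8f.png | head -2
```

```text
[0.63131349 0.05520995 0.11723393] [-0.20498595 -2.40625946  0.77097852]
backcap diff [3 3 3 3 3 3 3 3 3 3 3 4] front 124
[0.629  0.1509] [ 260.25  148.25   35.     40.75 4582.75]
[0.6286 0.0912] [ 297.5   155.75   33.75   41.25 4603.75]
```

Call:
{"method": "step_arm", "body": {
  "steps": [
    [0,1,0,0,0,0],
    [0,0,0,0,0,0],
    [0,0,0,0,0,0]
  ]
}}

```text
clock: 22.33
position: [0.6313, 0.0563, 0.1172]
ee_rot: [-1.847, -1.828, -0.63]
force: [-0.1, -1.9, 0.6]
width: 0.002
gripper_force: 0.9
```

```bash
python3 - <<'E'
from h import *
s=observe();print(s['position'],s['force'])
b,_=grab('top');cv2.imwrite('pics/t9f.png',b[:,:,::-1])
a=cv2.imread('pics/t7f.png').astype(int);d=abs(a-b[:,:,::-1]).max(2);print('backcap diff',np.sort(d[145:192,255:296].ravel())[-12:],'front',(d[150:200,297:335]>25).sum())
E
python3 m.py pics/t9f.png | head -2
```

```text
[0.63129748 0.05629673 0.11724128] [-0.08647901 -1.88061203  0.55254135]
backcap diff [2 2 3 3 3 3 3 3 3 3 3 3] front 230
[0.629  0.1509] [ 260.25  148.25   35.     40.75 4587.  ]
[0.6285 0.092 ] [ 297.25  155.75   33.25   41.25 4615.75]
```

Back can hasn't moved yet. One more millimetre, watching its pixels.

Call:
{"method": "step_arm", "body": {
  "steps": [
    [0,0.8,0,0,0,0],
    [0,0,0,0,0,0],
    [0,0,0,0,0,0]
  ]
}}

```text
clock: 22.63
position: [0.6313, 0.0571, 0.1172]
ee_rot: [-1.847, -1.828, -0.63]
force: [0.3, -1.5, 0.3]
width: 0.002
gripper_force: 1.0
```

```bash
cat > d.py <<'E'
from h import *
import sys
s=observe();print(s['position'],s['force'])
b,_=grab('top');cv2.imwrite(sys.argv[1],b[:,:,::-1])
a=cv2.imread('pics/t7f.png').astype(int);d=abs(a-b[:,:,::-1]).max(2);print('backcap diff',np.sort(d[145:192,255:296].ravel())[-12:],'front',(d[150:200,297:335]>25).sum())
E
python3 d.py pics/t10f.png; python3 m.py pics/t10f.png | head -2
```

```text
[0.63130608 0.05708002 0.11724872] [ 0.33212434 -1.45952277  0.27840446]
backcap diff [ 4  4  4  4  5  5  5  6  6  7  7 10] front 295
[0.629  0.1505] [ 260.25  148.25   35.5    41.5  4608.5 ]
[0.6292 0.0929] [ 296.75  155.25   33.25   43.   4643.75]
```

Call:
{"method": "step_arm", "body": {
  "steps": [
    [0,0.8,0,0,0,0],
    [0,0,0,0,0,0],
    [0,0,0,0,0,0]
  ]
}}

```text
clock: 22.93
position: [0.6313, 0.0579, 0.1173]
ee_rot: [-1.847, -1.828, -0.63]
force: [-0.1, -2.2, 1.5]
width: 0.003
gripper_force: 1.0
```

```bash
python3 d.py pics/t11f.png; python3 m.py pics/t11f.png | head -2
```

```text
[0.63132003 0.05790996 0.11727217] [-0.05546528 -2.20279577  1.54476918]
backcap diff [ 6  6  6  7  9  9 10 13 14 14 16 18] front 338
[0.5503 0.1416] [ 252.5   193.5    36.75   42.25 4812.25]
[0.4697 0.1522] [ 230.    240.75   40.     42.75 5100.75]
```

```bash
python3 - <<'E'
from h import *
a=cv2.imread('pics/t7f.png').astype(int)
for k in(8,9,10,11):
    d=abs(a-cv2.imread(f'pics/t{k}f.png')).max(2);print(k,[ (d[145:192,u:u+6].max(),round(d[145:192,u:u+6].mean(),2)) for u in range(255,298,6)])
E
```

```text
8 [(np.int64(3), np.float64(0.77)), (np.int64(3), np.float64(0.88)), (np.int64(4), np.float64(0.89)), (np.int64(3), np.float64(0.87)), (np.int64(3), np.float64(0.94)), (np.int64(3), np.float64(0.99)), (np.int64(4), np.float64(1.08)), (np.int64(54), np.float64(8.68))]
9 [(np.int64(2), np.float64(0.84)), (np.int64(2), np.float64(0.93)), (np.int64(2), np.float64(0.93)), (np.int64(3), np.float64(0.93)), (np.int64(2), np.float64(0.93)), (np.int64(3), np.float64(0.95)), (np.int64(10), np.float64(1.36)), (np.int64(65), np.float64(13.27))]
10 [(np.int64(2), np.float64(0.87)), (np.int64(2), np.float64(0.94)), (np.int64(3), np.float64(0.96)), (np.int64(3), np.float64(0.96)), (np.int64(3), np.float64(0.98)), (np.int64(4), np.float64(1.01)), (np.int64(33), np.float64(2.57)), (np.int64(89), np.float64(16.38))]
11 [(np.int64(2), np.float64(0.93)), (np.int64(3), np.float64(0.97)), (np.int64(3), np.float64(0.98)), (np.int64(3), np.float64(0.98)), (np.int64(3), np.float64(1.01)), (np.int64(3), np.float64(1.03)), (np.int64(58), np.float64(3.88)), (np.int64(93), np.float64(18.28))]
```

Call:
{"method": "step_arm", "body": {
  "steps": [
    [0,0.8,0,0,0,0],
    [0,0,0,0,0,0],
    [0,0,0,0,0,0]
  ]
}}

```text
clock: 23.23
position: [0.6313, 0.0588, 0.1173]
ee_rot: [-1.847, -1.828, -0.63]
force: [1.1, -2.4, 0.6]
width: 0.004
gripper_force: 1.0
```

```bash
python3 d.py pics/t12f.png; python3 - <<'E'
from h import *
a=cv2.imread('pics/t7f.png').astype(int)
for k in(12,):
    d=abs(a-cv2.imread(f'pics/t{k}f.png')).max(2);print(k,[ (d[145:192,u:u+6].max(),round(d[145:192,u:u+6].mean(),2)) for u in range(255,298,6)])
E
```

```text
[0.63129778 0.05876982 0.11726632] [ 1.10677279 -2.36092069  0.56849426]
backcap diff [15 16 16 17 19 21 24 25 25 28 29 30] front 384
12 [(np.int64(3), np.float64(1.01)), (np.int64(2), np.float64(1.02)), (np.int64(4), np.float64(1.04)), (np.int64(3), np.float64(1.03)), (np.int64(3), np.float64(1.07)), (np.int64(3), np.float64(1.07)), (np.int64(60), np.float64(5.83)), (np.int64(117), np.float64(20.4))]
```

Call:
{"method": "step_arm", "body": {
  "steps": [
    [0,0.8,0,0,0,0],
    [0,0,0,0,0,0],
    [0,0,0,0,0,0]
  ]
}}

```text
clock: 23.53
position: [0.6313, 0.0595, 0.1173]
ee_rot: [-1.847, -1.828, -0.63]
force: [-0.5, -2.8, 0.5]
width: 0.007
gripper_force: 1.0
```

```bash
sed -i '$d' d.py; cat >> d.py <<'E'
a=cv2.imread('pics/t7f.png').astype(int);d=abs(a-b[:,:,::-1]).max(2);print('back',d[145:192,255:288].max(),(d[145:192,255:288]>8).sum(),'front',(d[150:200,297:335]>25).sum())
E
python3 d.py pics/t13f.png
```

```text
[0.63129858 0.05951316 0.11725016] [-0.46955357 -2.83596901  0.47944421]
back 3 0 front 420
```

Call:
{"method": "step_arm", "body": {
  "steps": [
    [0,0.8,0,0,0,0],
    [0,0,0,0,0,0],
    [0,0,0,0,0,0]
  ]
}}

```text
clock: 23.83
position: [0.6313, 0.0603, 0.1173]
ee_rot: [-1.847, -1.828, -0.63]
force: [-0.3, -2.4, 1.6]
width: 0.007
gripper_force: 1.1
```

```bash
python3 d.py pics/t14f.png
```

```text
[0.63132191 0.0602518  0.11725503] [-0.32867928 -2.44400085  1.5754796 ]
back 3 0 front 457
```

Call:
{"method": "step_arm", "body": {
  "steps": [
    [0,1,0,0,0,0],
    [0,0,0,0,0,0],
    [0,0,0,0,0,0]
  ]
}}

```text
clock: 24.13
position: [0.6314, 0.061, 0.1172]
ee_rot: [-1.847, -1.828, -0.63]
force: [-0.1, -3.5, 1.1]
width: 0.005
gripper_force: 1.8
```

```bash
python3 d.py pics/t15f.png
```

```text
[0.6314373  0.06098158 0.11724212] [-0.0843783  -3.45123097  1.05604014]
back 56 79 front 496
```

Call:
{"method": "step_arm", "body": {
  "steps": [
    [0,1,0,0,0,0],
    [0,0,0,0,0,0],
    [0,0,0,0,0,0]
  ]
}}

```text
clock: 24.43
position: [0.6313, 0.0622, 0.1172]
ee_rot: [-1.847, -1.828, -0.63]
force: [0.1, -4.0, 1.5]
width: 0.005
gripper_force: 1.9
```

```bash
python3 d.py pics/t16f.png; python3 - <<'E'
from h import *
a=cv2.imread('pics/t15f.png');b=cv2.imread('pics/t16f.png')
p=[cv2.resize(x[140:245,245:345],None,fx=4,fy=4,interpolation=cv2.INTER_CUBIC) for x in(b,)]
s,_=grab('scene');p.append(cv2.resize(s[100:240,250:350,::-1],(300,420),interpolation=cv2.INTER_CUBIC))
cv2.imwrite('pics/c16.png',np.hstack(p))
E
```

```text
[0.63132968 0.06224084 0.11724187] [ 0.05575085 -4.01608486  1.49328608]
back 138 243 front 543
```

Contact confirmed: can_back shifted about 1 mm and the force rose. I'll back off, raise, turn the tool vertical and move beside the keeper ball.

Call:
{"method": "step_arm", "body": {
  "steps": [
    [0,-3,0,0,0,0],
    [0,-10,0,0,0,0],
    [0,-15,10,0,0,0],
    [0,-10,30,0,0,0],
    [0,0,40,0,0,0],
    [0,0,40,0,0,0],
    [0,0,40,0,0,0],
    [0,0,25,0,0,0],
    [-10,-20,0,-0.11,0,0],
    [-15,-20,0,-0.11,0,0],
    [-15,-20,0,-0.11,0,0],
    [-15,-20,0,-0.11,0,0],
    [-15,-20,0,-0.11,0,0],
    [-15,-20,0,-0.11,0,0],
    [-10,-4,0,0,0,0],
    [0,0,0,0,0,0],
    [0,0,0,0,0,0]
  ]
}}

```text
clock: 25.95
position: [0.5361, -0.0996, 0.3022]
ee_rot: [-2.23, -2.205, -0.008]
force: [0.3, 0.4, -1.0]
width: 0.001
gripper_force: 0.0
```

```bash
python3 - <<'E'
from h import *
from scipy.spatial.transform import Rotation as R
np.set_printoptions(precision=3,suppress=True)
s=observe();print(s['position'],R.from_rotvec(s['ee_rot']).as_matrix())
E
```

```text
[ 0.536 -0.1    0.302] [[ 0.011  1.    -0.   ]
 [ 1.    -0.011  0.007]
 [ 0.007 -0.    -1.   ]]
```

Call:
{"method": "step_arm", "body": {
  "steps": [
    [0,0,-30,0,0,0],
    [0,0,-35,0,0,0],
    [0,0,-35,0,0,0],
    [0,0,-25,0,0,0],
    [0,0,-10,0,0,0],
    [0,0,0,0,0,0],
    [10,0,0,0,0,0],
    [10,0,0,0,0,0],
    [8,0,0,0,0,0],
    [8,0,0,0,0,0],
    [8,0,0,0,0,0],
    [8,0,0,0,0,0],
    [8,0,0,0,0,0],
    [8,0,0,0,0,0],
    [8,0,-2,0,0,0],
    [8,0,-3,0,0,0],
    [8,0,-4,0,0,0],
    [0,0,0,0,0,0]
  ]
}}

```text
clock: 27.45
position: [0.6296, -0.0995, 0.1571]
ee_rot: [-2.23, -2.209, -0.004]
force: [-0.4, -0.2, 0.5]
width: 0.003
gripper_force: 0.0
```

```bash
python3 - <<'E'
from h import *
np.set_printoptions(precision=4,suppress=True)
s=observe();print(s['position'],s['force'])
a,c=grab('scene');cv2.imwrite('pics/s17f.png',a[:,:,::-1])
# expected ball pixel by angle
for th in(0,.4,.8,1.0,1.2,1.4,1.571):
    p=(.592+.082*np.sin(th),-.0998,.112+.082*np.cos(th)); print(th,proj(c,p))
h=cv2.cvtColor(a,cv2.COLOR_RGB2HSV);m=cv2.inRange(h,(0,0,0),(179,255,55));m[:210]=0;m[290:]=0;m[:,:240]=0;m[:,330:]=0
k,l,st,ce=cv2.connectedComponentsWithStats(m)
for i in range(1,k):
    if st[i,4]>6: print(st[i],ce[i])
E
```

```text
[ 0.6296 -0.0995  0.1571] [-0.4273 -0.2432  0.4712]
0 [271.4263 227.3372]
0.4 [287.7761 231.9683]
0.8 [301.6966 240.6018]
1.0 [306.9191 245.9008]
1.2 [310.6813 251.5154]
1.4 [312.8633 257.1846]
1.571 [313.4469 261.8886]
[274 210  56  15 154] [304.6364 215.2468]
[277 217  28   7  90] [292.1444 219.5667]
[270 223  15   7  57] [277.9123 225.9825]
[287 224  16  22 107] [293.8037 229.2617]
[300 240   7   7  37] [302.5946 243.2973]
[272 254   5   6  14] [274.     256.9286]
```

Call:
{"method": "step_arm", "body": {
  "steps": [
    [6,0,-4,0,0,0],
    [5,0,-4,0,0,0],
    [3,0,-3,0,0,0],
    [0,0,0,0,0,0],
    [-6,0,5,0,0,0],
    [-4,0,25,0,0,0],
    [0,0,10,0,0,0],
    [10,0,0,0,0,0],
    [11,0,0,0,0,0],
    [0,0,0,0,0,0],
    [0,0,-10,0,0,0],
    [0,0,-10,0,0,0],
    [0,0,-10,0,0,0],
    [0,0,-8,0,0,0],
    [0,0,-8,0,0,0],
    [0,0,-6,0,0,0],
    [0,0,0,0,0,0]
  ]
}}

```text
clock: 28.92
position: [0.6523, -0.0997, 0.1334]
ee_rot: [-2.229, -2.207, -0.002]
force: [-0.5, -0.3, -0.1]
width: 0.003
gripper_force: 0.0
```

Call:
{"method": "step_arm", "body": {
  "steps": [
    [0,0,-4,0,0,0],
    [0,0,-4,0,0,0],
    [0,0,-3,0,0,0],
    [0,0,0,0,0,0]
  ]
}}

```text
clock: 29.25
position: [0.6531, -0.0997, 0.1237]
ee_rot: [-2.23, -2.208, -0.004]
force: [0.4, 0.4, -0.4]
width: 0.001
gripper_force: 0.0
```

Call:
{"method": "step_arm", "body": {
  "steps": [
    [0,0,-2,0,0,0],
    [0,0,0,0,0,0]
  ]
}}

```text
clock: 29.42
position: [0.6533, -0.0998, 0.1221]
ee_rot: [-2.231, -2.208, -0.004]
force: [0.0, 0.2, -0.2]
width: 0.004
gripper_force: 0.0
```

Call:
{"method": "step_arm", "body": {
  "steps": [
    [0,0,-2,0,0,0],
    [0,0,0,0,0,0]
  ]
}}

```text
clock: 29.58
position: [0.6533, -0.0998, 0.12]
ee_rot: [-2.231, -2.208, -0.004]
force: [-0.2, 0.7, 0.4]
width: 0.005
gripper_force: 0.1
```

Continue down until it meets resistance.

Call:
{"method": "step_arm", "body": {
  "steps": [
    [0,0,-2,0,0,0],
    [0,0,0,0,0,0]
  ]
}}

```text
clock: 29.75
position: [0.6532, -0.0998, 0.118]
ee_rot: [-2.231, -2.208, -0.004]
force: [1.2, -0.0, 0.0]
width: 0.003
gripper_force: 0.0
```

Call:
{"method": "step_arm", "body": {
  "steps": [
    [0,0,-1,0,0,0],
    [0,0,0,0,0,0]
  ]
}}

```text
clock: 29.92
position: [0.6534, -0.0998, 0.1174]
ee_rot: [-2.231, -2.208, -0.005]
force: [-0.0, -0.2, 1.2]
width: 0.004
gripper_force: 0.9
```

```bash
python3 - <<'E'
from h import *
s=observe();print(s['position'],s['force'])
a,c=grab('scene');cv2.imwrite('pics/s18f.png',a[:,:,::-1])
h=cv2.cvtColor(a,cv2.COLOR_RGB2HSV);m=cv2.inRange(h,(0,0,0),(179,255,55));m[:225]=0;m[290:]=0;m[:,:260]=0;m[:,330:]=0
k,l,st,ce=cv2.connectedComponentsWithStats(m)
for i in range(1,k):
    if st[i,4]>6: print(st[i],ce[i])
E
```

```text
[ 0.65337058 -0.0997624   0.11738415] [-0.04121678 -0.2033839   1.17071496]
[260 225  70  12 175] [296.64571429 230.33142857]
[284 234  34  13 218] [296.17889908 239.20183486]
[301 242  15  20  94] [307.15957447 246.82978723]
[272 253   4   7  22] [273.86363636 255.72727273]
[310 259   5   7  25] [312.36 262.24]
```

Call:
{"method": "step_arm", "body": {
  "steps": [
    [0,0,-1.5,0,0,0],
    [0,0,0,0,0,0],
    [0,0,0,0,0,0]
  ]
}}

```text
clock: 30.22
position: [0.6535, -0.0998, 0.1169]
ee_rot: [-2.231, -2.208, -0.005]
force: [-4.4, 0.8, 11.0]
width: 0.003
gripper_force: 5.4
```

Call:
{"method": "step_arm", "body": {
  "steps": [
    [0,0,-1,0,0,0],
    [0,0,0,0,0,0],
    [0,0,0,0,0,0]
  ]
}}

```text
clock: 30.47
position: [0.6535, -0.0998, 0.1166]
ee_rot: [-2.231, -2.209, -0.006]
force: [-6.2, 1.0, 16.7]
width: 0.006
gripper_force: 8.2
```

It is on the stop. Retreat and check.

Call:
{"method": "step_arm", "body": {
  "steps": [
    [0,0,5,0,0,0],
    [0,0,25,0,0,0],
    [0,-10,40,0,0,0],
    [0,-20,40,0,0,0],
    [0,-40,30,0,0,0],
    [0,-40,10,0,0,0],
    [0,-40,0,0,0,0],
    [0,-40,0,0,0,0],
    [0,-40,0,0,0,0],
    [0,-20,0,0,0,0],
    [-20,0,0,0,0,0],
    [0,0,0,0,0,0],
    [0,0,0,0,0,0]
  ]
}}

```text
clock: 31.55
position: [0.6326, -0.3423, 0.2569]
ee_rot: [-2.232, -2.206, -0.004]
force: [0.2, 0.3, -0.3]
width: 0.007
gripper_force: 0.0
```

```bash
python3 - <<'E'
from h import *
s=observe();print(s['clock'],s['position'],s['force'])
a,_=grab('scene');b,_=grab('top')
cv2.imwrite('pics/t19f.png',b[:,:,::-1])
cv2.imwrite('pics/fin.png',np.hstack([cv2.resize(b[140:320,230:430,::-1],(444,400),interpolation=cv2.INTER_CUBIC),cv2.resize(a[100:290,190:340,::-1],(316,400),interpolation=cv2.INTER_CUBIC)]))
E
python3 m.py pics/t19f.png
```

```text
31.55 [ 0.63256914 -0.34234719  0.25693624] [ 0.19021684  0.25687172 -0.28933804]
[0.5503 0.1416] [ 252.5   193.5    36.75   42.25 4815.75]
[0.4697 0.1522] [ 230.    240.75   40.     42.75 5107.  ]
[0.4678 0.0869] [ 273.75  251.25   38.25   42.5  5045.75]
```

View pics/fin.png

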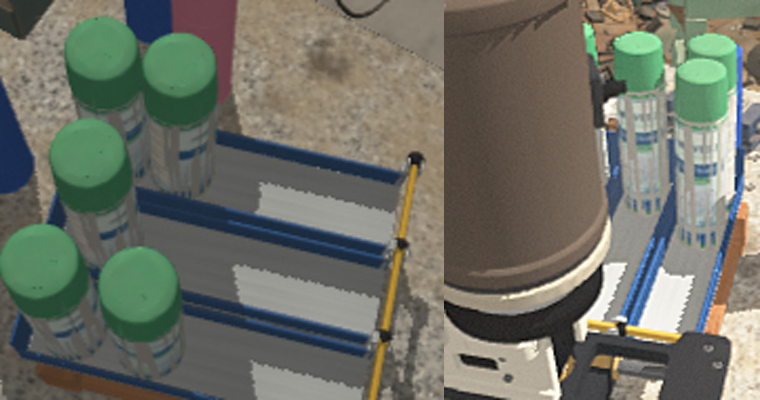

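The final view shows the can upright against can_back (caps at (180,75) and (103,55)). The keeper is down with its ball over the post at (415,158), and the other cans have not moved.

```bash
python3 -c "
from cell import job;print(job.sign_off())"
```

```text
the job is handed in; nothing more can be done
None
```

The fallen can stands upright in its lane against can_back (nudged back about 1 mm as the cans met), the keeper bar is fully down on its stop, the other cans are where they were, and the job is handed in at about 32 s.

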